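# Put the gouge away and shut the sprung drawer

### The arm

A 7-joint arm with a two-finger parallel gripper is mounted at the origin on the work surface. World frame = base frame: x ahead of the robot, y to its left, z up, the work surface at z = 0. Lengths are in mm, angles in rad, forces in N, time in s.
With the tool pointing down it reaches from about 350 to 900 mm from the base axis. Payload 8.1 kg.
Tool frame: the origin (TCP) lies between the finger pads; the fingertips stand 19 mm ahead of it and the grasp point (between the pads) is the TCP; z points along the fingers, y is the line along which they close (so a half turn about z gives the same grasp; the last joint's range is limited). The gripper opens to 92 mm and grips with 3 to 60 N. Pads are 19 mm wide; open, the fingers measure 130 mm over their backs; the gripper's body (75 mm by 190 mm) begins 47 mm behind the grasp point.
Start: joints at [1.021, 0.434, 0.025, 1.573, -0.012, 1.134, -0.075], TCP at [270.031, -563.67, 245.742] pointing down, gripper open.
Joint ranges: [-2.62, 2.62], [-0.44, 2.09], [-1.27, 1.32], [0.08, 2.57], [-1.32, 4.46], [0.12, 2], [-2.74, 2.74]. Speed limits (rad/s): [2.22, 2.22, 3.01, 3.01, 3.14, 3.14, 3.14].

### API

Orientations are given as a rotation vector (axis times angle).
In Python, from workcell import arm, telemetry, eyes, sign_off, nets gives the robot as it stands. Calls block until the motion is done:
- arm.move_pose(position, orientation): joint-space move of the TCP to a pose.
- arm.move_l(position, feed=150, frame=None, stop_force=None): straight line of the TCP; frame=None keeps the orientation; feed is the mean speed in mm/s. With stop_force (N) it stops when the force on the tool has changed by that much, and returns True; else False.
- arm.move_j(angles): joint-space move.
- arm.gripper_to(opening, grasp_force=None): finger opening in mm; grasp_force is the grip in N (None keeps the last); returns when the fingers have stopped.
- arm.dwell(seconds).
- arm.solve_ik(position, orientation): joint angles nearest the present ones, or None.
- telemetry.get_obs(): the state.
- eyes.grab_frame(name): name is "scene" or "top"; returns (picture, depth): 400x640x3 uint8, red, green, blue; 400x640 float32, mm along the optical axis (not along the pixel's ray), 0 where there is no reading.
- eyes.camera_model(name): a dict with "intrinsics" (3x3 intrinsics, pixels), "R" (3x3) and "t" (3): a world point X has camera coordinates R X + t. Camera axes: x right, y down, z forward; pixel columns grow to the right and rows downward; lengths in mm; the calibration is good to about 2 mm. A picture is of the moment at which its call begins. camera_model takes no time and is no camera call.
A pose or a line that the arm cannot do raises arm.Unreachable and nothing moves.
- sign_off(): hands the job in; it is judged then, once.
Trained networks look in the newest picture that a camera, given by its name, has taken for a name from the list of things; names that differ only in an ending like _2 or _b are one class to them, and where a whole thing is asked for, a point or a joint stands for the part that bears it (a point fixed in the world has none). Each returns a list of dicts, best first, with "score" (0 to 1); they miss things now and then, are a little off and sometimes report something else, mostly with a low value. They report only what shows in the picture. A call takes as long as a camera call. They do not tell look-alikes from the thing itself.
- nets.masks_of(camera, name): "pixels" (400x640 bool, what is visible of it) and "rect" ([left, top, width, height] in pixels, round what is visible of it).
The state is a dict: "time_s": time; "qpos": joint angles; "qvel": joint speeds; "joint_efforts": joint torques, N m; "tool_pos": TCP position; "tool_rot": TCP orientation; "ft_force": force on the tool from outside, world axes, zero at the start; "torque": the same for the moment, N m; "gripper_width": finger opening in mm; "finger_force": force on a finger pad.
Only numpy, scipy, OpenCV 4.12 (cv2) and the standard library are available. Lean on these libraries where they do the work, as an engineer would, in place of code of your own. Each camera call takes 0.05 s, during which the arm holds its last target. There are 200 camera calls.

### The job

Put the carving gouge away: lay it flat in the open drawer of the small wooden chest without dropping it. Then ease the drawer home, without slamming it or pressing harder than about 30 N, until its hidden catch holds it shut by itself. Leave the other things on the bench where they are.

Things in the scene. Friction and masses are not known exactly. Their poses are not given: they have to be found in the camera images.
- chest: low wooden chest fixed to the bench, 230 mm deep (its x), 270 wide (its y), 90 high; walls 12 mm, top and bottom 10 mm. Origin: centre of its underside. Its front looks along its own -x; the drawer slides out along that -x
- drawer (a joint): how far the drawer is out, m; 0: front flush with the chest's. Starts 0.14 to 0.165 out. From 18 mm out a spring pushes back, and near home a hidden catch resists: 10 to 15 N in all if pushed slowly. The catch drops in 1 to 22 mm past flush (differs each time: feel for it); a rigid stop lies 3 mm beyond. Caught, it stays; let go early, it springs back out 15 mm or more. Over 30 N forces it
- drawer_handle (a point): centre of the drawer's pull: a level dark steel bar, 10 mm thick, 110 mm long across the front, bar centre 45 mm out from the front, 50 mm above the bench
- drawer_tray (a point): centre of the drawer's inner floor, 20 mm above the bench; axes as the chest's. Inside 163 mm long (x, +-81 mm), 226 wide (y, +-113); side walls stand 45 mm above this floor, the front 57. Only the part drawn out is open from above: q - 14 mm of length behind the front, q being the joint value
- gouge: carving gouge, 190 mm long, 160 g, lying loose on the bench: a square wooden handle with rounded edges, 105 mm long, 26 wide, 22 high, then a brass ferrule, a thin steel shank and an 18 mm wide steel blade at its +x end. Origin: underside, middle of its length; x runs along it towards the blade, z up
- gouge_grip (a point): the point to grip on the gouge's handle, near its centre of mass: 30 mm behind the origin, 11 mm above the underside
- gouge_tip (a point): the end of the gouge's blade, 95 mm ahead of the origin, 11 mm above the underside
- panel: bystander: half-moon carved wooden panel lying flat, radius 120 mm, 22 thick; origin at the middle of its straight edge, the curve towards +x
- glue_bottle: bystander: white plastic glue bottle standing, 56 mm across, 140 high; origin under its centre
- mallet: bystander: turned wooden carver's mallet standing on its head, 92 mm across, 235 high; origin under its centre
- offcut: bystander: wooden offcut lying flat, 160 x 40 x 22 mm; origin under its centre, length along x
There are look-alikes about, which are no part of the job. There is more than one size of the gouge; the job needs the largest.

How it is judged:
By the outcome, as a careful person would: the job done as asked, in the order asked, and still so for the second after the job is handed in, with the robot touching nothing.
It also fails if it takes over 54 s, if anything falls off the work surface, if the arm or the gripper's body presses on something with over 40 N, if the wrist force passes 120 N, or if a joint passes its speed limit or range.

## Working session

There is one attempt and no reset: what is moved stays moved. The work goes in short steps, each a Python script; the robot and the scene stay as the last script left them, time stands still between calls to the robot, and variables do not carry over. Pictures are saved under pics/ and viewed, at most 10 in all, crops included, and the job is handed in when it is done.

```bash
mkdir -p pics; cat > h.py <<'E'
import numpy as np, cv2
from workcell import arm, telemetry, eyes, sign_off, nets
def cloud(cam, depth):
    m=eyes.camera_model(cam);K=np.array(m["intrinsics"]);R=np.array(m["R"]);t=np.array(m["t"])
    v,u=np.mgrid[0:400,0:640]
    p=np.stack([(u-K[0,2])/K[0,0]*depth,(v-K[1,2])/K[1,1]*depth,depth],-1)
    P=(p-t)@R
    P[depth<=0]=np.nan
    return P
E
python3 - <<'E'
from h import *
for c in ["top","scene"]:
    im,d=eyes.grab_frame(c); cv2.imwrite(f"pics/{c}0.png",im[...,::-1]); np.save(f"{c}_d.npy",d); P=cloud(c,d)
    m=eyes.camera_model(c); print(c,(-np.array(m["R"]).T@np.array(m["t"])).round())
    for n in ["gouge","chest","drawer","drawer_handle","panel","glue_bottle","mallet","offcut"]:
        for r in nets.masks_of(c,n):
            if r["score"]<.3: continue
            q=P[r["pixels"]]; q=q[~np.isnan(q[:,0])]
            if len(q)<5: continue
            (cx,cy),(w,h),a=cv2.minAreaRect(q[:,:2].astype(np.float32))
            print(n,round(r["score"],2),r["rect"],"c",round(cx),round(cy),"size",round(w),round(h),"ang",round(a,1),"z",np.percentile(q[:,2],[5,50,95]).round())
print(telemetry.get_obs())
E
```

```text
top [ 354.  -26. 1277.]
gouge 0.8 [209.9, 195.8, 16.9, 60.0] c 473 302 size 35 187 ang 83.1 z [ 0. 18. 24.]
gouge 0.56 [163.8, 192.1, 27.2, 42.1] c 512 436 size 20 137 ang 57.0 z [ 7. 15. 20.]
gouge 0.54 [183.0, 258.7, 4.2, 39.1] c 294 409 size 20 136 ang 88.1 z [ 9. 16. 20.]
gouge 0.48 [273.9, 174.1, 67.1, 79.4] c 503 21 size 258 201 ang 8.2 z [15. 21. 76.]
chest 0.7 [272.5, 157.4, 141.5, 98.3] c 523 -96 size 296 426 ang 8.2 z [18. 88. 93.]
drawer 0.81 [273.6, 171.6, 65.4, 86.3] c 503 17 size 259 195 ang 8.5 z [16. 21. 76.]
panel 0.85 [167.9, 124.0, 73.7, 47.2] c 749 341 size 254 127 ang 73.4 z [15. 23. 28.]
glue_bottle 0.63 [315.9, 112.9, 17.8, 24.0] c 813 -35 size 92 52 ang 24.3 z [ 21.  93. 141.]
glue_bottle 0.35 [209.8, 193.8, 12.1, 61.4] c 474 297 size 25 184 ang 83.2 z [10. 19. 24.]
mallet 0.95 [418.7, 246.0, 41.6, 25.1] c 352 -415 size 83 117 ang 1.1 z [ 24. 107. 232.]
mallet 0.35 [210.7, 197.5, 11.2, 57.4] c 472 297 size 26 187 ang 83.1 z [10. 19. 24.]
offcut 0.55 [436.3, 178.3, 24.0, 50.3] c 537 -462 size 157 42 ang 7.8 z [12. 21. 25.]
scene [1513. -579. 1272.]
gouge 0.71 [
[... 872 characters left out ...]
 0.9, 'qpos': array([ 1.02142882,  0.43447876,  0.02500478,  1.57319848, -0.01156288,
        1.13401161, -0.07509234]), 'qvel': array([-0.00051   , -0.00069567, -0.00207849,  0.00027956, -0.00165169,
       -0.00080133,  0.00148435]), 'joint_efforts': array([ 1.61467215e-03, -6.67646527e+01,  9.84532312e-01, -3.14810300e+01,
       -6.07223972e-02,  3.23725969e-02,  9.13150507e-05]), 'tool_pos': array([ 270.00029468, -563.6828754 ,  245.75570278]), 'tool_rot': array([ 3.06349857e+00,  6.95844484e-01, -4.79686585e-05]), 'ft_force': array([-0.90350152,  0.98314446, -0.48170708]), 'torque': array([-0.01038655, -0.01413527,  0.04165896]), 'finger_force': 0.0, 'gripper_width': 91.86915925922543}
```

```bash
python3 - <<'E'
from h import *
im=cv2.imread("pics/top0.png"); cv2.imwrite("pics/a.png",cv2.resize(im[120:320,150:416],None,fx=3,fy=3,interpolation=cv2.INTER_CUBIC))
d=np.load("top_d.npy");P=cloud("top",d)
from scipy.ndimage import binary_erosion
# chest top
m=(abs(P[...,2]-90)<6)&(P[...,1]<40)&(P[...,1]>-300)&(P[...,0]>300)&(P[...,0]<750)
n,l,s,_=cv2.connectedComponentsWithStats(m.astype(np.uint8)); k=1+s[1:,4].argmax(); q=P[l==k]
print("top",cv2.minAreaRect(q[:,:2].astype(np.float32)),len(q))
# handle/front
for lo,hi,nm in [(40,60,"h"),(68,84,"front")]:
    m=(P[...,2]>lo)&(P[...,2]<hi)&(P[...,1]>60)&(P[...,1]<230)&(P[...,0]>300)&(P[...,0]<700)
    q=P[m]; print(nm,len(q),cv2.minAreaRect(q[:,:2].astype(np.float32)))
# gouge
m=(P[...,2]>7)&(P[...,2]<40)&(P[...,1]>190)&(P[...,1]<410)&(P[...,0]>430)&(P[...,0]<515)
q=P[m]; (c,w,a)=cv2.minAreaRect(q[:,:2].astype(np.float32));print("gouge",c,w,a)
for y in range(190,410,10):
    s=q[(q[:,1]>=y)&(q[:,1]<y+10)]
    if len(s): print(y,len(s),s[:,0].min().round(),s[:,0].max().round(),np.median(s[:,2]).round())
E
```

```text
top ((526.1632080078125, -191.66357421875), (274.53936767578125, 233.785888671875), 8.16140365600586) 6139
h 188 ((516.917236328125, 89.70231628417969), (58.198875427246094, 174.17869567871094), 89.83638763427734)
front 129 ((545.7467651367188, 65.17240905761719), (127.78510284423828, 14.199066162109375), 7.835034370422363)
gouge (474.09222412109375, 262.26873779296875) (82.57269287109375, 128.55923461914062) 3.4026083946228027
200 1 514.0 514.0 7.0
280 30 435.0 491.0 16.0
290 80 431.0 514.0 19.0
300 52 431.0 493.0 21.0
310 13 431.0 464.0 20.0
320 1 511.0 511.0 9.0
```

View pics/a.png

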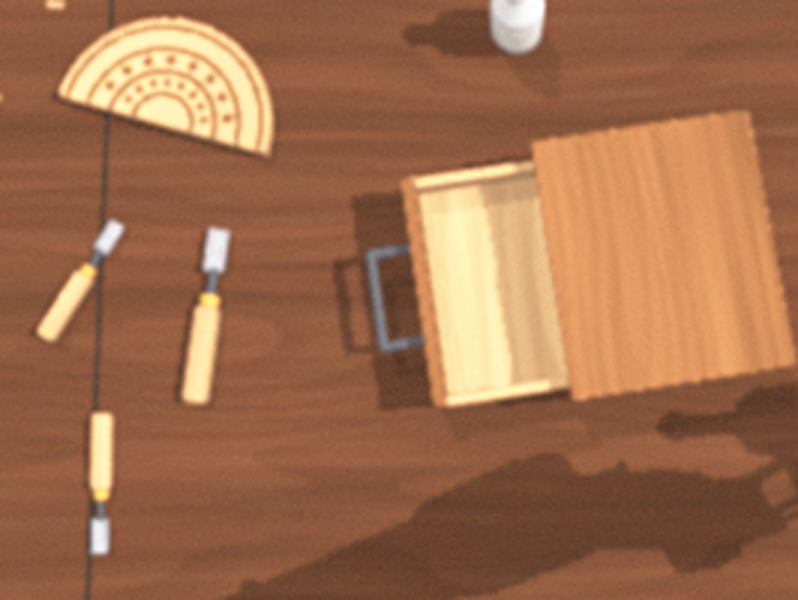

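```bash
python3 - <<'E'
from h import *
d=np.load("top_d.npy");P=cloud("top",d)
def win(lo,hi,x0,x1,y0,y1):
    return P[(P[...,2]>lo)&(P[...,2]<hi)&(P[...,1]>y0)&(P[...,1]<y1)&(P[...,0]>x0)&(P[...,0]<x1)]
g=win(8,40,360,590,265,335); print("gouge",len(g),cv2.minAreaRect(g[:,:2].astype(np.float32)))
for x in range(360,590,15):
    s=g[(g[:,0]>=x)&(g[:,0]<x+15)]
    if len(s): print(x,len(s),s[:,1].min().round(),s[:,1].max().round(),s[:,1].mean().round(1),np.median(s[:,2]).round())
a=np.radians(8.16); out=np.array([-np.sin(a),np.cos(a)]); cy=np.array([np.cos(a),np.sin(a)]); c=np.array([526.16,-191.66])
q=win(8,100,300,750,-250,260); o=(q[:,:2]-c)@out-115; l=(q[:,:2]-c)@cy
for b in range(-20,230,6):
    m=(o>=b)&(o<b+6)&(abs(l)<150); 
    if m.sum(): print(b,m.sum(),"l",l[m].min().round(),l[m].max().round(),"z",np.percentile(q[m,2],[5,50,90,98]).round())
E
```

```text
gouge 403 ((479.6579895019531, 301.4631652832031), (200.2054443359375, 52.74504470825195), 1.8637133836746216)
375 32 295.0 320.0 306.8 20.0
390 35 293.0 321.0 305.8 20.0
405 45 292.0 317.0 303.4 21.0
420 41 290.0 314.0 301.8 21.0
435 34 289.0 315.0 300.1 21.0
450 45 286.0 312.0 298.3 20.0
465 33 285.0 309.0 296.8 21.0
480 28 287.0 305.0 295.2 19.0
495 13 290.0 298.0 294.0 14.0
510 16 285.0 329.0 295.4 14.0
525 27 281.0 302.0 291.2 15.0
540 33 279.0 300.0 289.6 13.0
555 20 278.0 300.0 288.5 13.0
570 1 331.0 331.0 331.1 8.0
-20 169 l -137.0 136.0 z [86. 90. 93. 95.]
-14 168 l -137.0 133.0 z [86. 89. 92. 94.]
-8 168 l -136.0 135.0 z [85. 90. 93. 94.]
-2 250 l -135.0 136.0 z [16. 27. 91. 94.]
4 140 l -121.0 120.0 z [16. 20. 30. 65.]
10 138 l -120.0 121.0 z [15. 20. 29. 65.]
16 139 l -121.0 119.0 z [16. 20. 26. 66.]
22 135 l -121.0 119.0 z [16. 20. 38. 66.]
28 137 l -120.0 119.0 z [17. 20. 30. 66.]
34 143 l -121.0 120.0 z [17. 20. 40. 65.]
40 137 l -121.0 118.0 z [16. 20. 29. 66.]
46 139 l -121.0 119.0 z [16. 21. 33. 66.]
52 137 l -120.0 120.0 z [15. 20. 25. 65.]
58 138 l -121.0 121.0 z 
[... 233 characters left out ...]
0 l -121.0 120.0 z [16. 20. 24. 65.]
100 139 l -121.0 120.0 z [16. 20. 28. 66.]
106 140 l -121.0 119.0 z [16. 20. 30. 66.]
112 138 l -120.0 119.0 z [16. 20. 24. 66.]
118 141 l -121.0 120.0 z [16. 20. 34. 66.]
124 199 l -121.0 118.0 z [17. 23. 73. 79.]
130 144 l -120.0 120.0 z [73. 77. 80. 81.]
136 149 l -121.0 119.0 z [72. 76. 79. 81.]
142 35 l -118.0 107.0 z [52. 75. 79. 80.]
148 13 l -53.0 54.0 z [51. 52. 55. 57.]
154 12 l -55.0 52.0 z [50. 53. 58. 59.]
160 11 l -55.0 53.0 z [53. 55. 56. 56.]
166 11 l -54.0 54.0 z [50. 54. 57. 57.]
172 13 l -55.0 52.0 z [50. 54. 58. 58.]
178 17 l -55.0 52.0 z [49. 51. 54. 55.]
184 72 l -97.0 54.0 z [49. 54. 57. 58.]
190 27 l -50.0 118.0 z [49. 54. 57. 59.]
```

```bash
cat >> h.py <<'E'
from scipy.spatial.transform import Rotation as Ro
def down(deg):
    a=np.radians(deg);c,s=np.cos(a),np.sin(a)
    return Ro.from_matrix(np.array([[c,s,0],[s,-c,0],[0,0,-1]])).as_rotvec()
A=np.radians(8.16); OUT=np.array([-np.sin(A),np.cos(A)]); CY=np.array([np.cos(A),np.sin(A)]); C=np.array([526.16,-191.66])
def ch(o,l,z): return np.r_[C+(115+o)*OUT+l*CY,z]
def st(msg=""):
    s=telemetry.get_obs(); print(msg,round(s["time_s"],2),s["tool_pos"].round(1),s["ft_force"].round(1),round(s["gripper_width"],1),round(s["finger_force"],1)); return s
E
python3 - <<'E'
from h import *
G=[443,299.6]
for n,p,y in [("g",[*G,25],-6.2),("t",ch(75,-30,46),8.16),("p1",ch(225,0,58),98.16),("p1b",ch(225,0,58),-81.84),("p2",ch(28,0,58),98.16),("p2b",ch(28,0,58),-81.84)]:
    j=arm.solve_ik(p,down(y)); print(n,p,None if j is None else np.round(j,2))
arm.gripper_to(60)
arm.move_pose([*G,120],down(-6.2)); st("above")
arm.move_l([*G,25],feed=120,stop_force=12); st("down")
arm.gripper_to(10,grasp_force=25); st("grip")
arm.move_l([*G,150],feed=120); st("lift")
im,d=eyes.grab_frame("top"); cv2.imwrite("pics/b.png",cv2.resize(im[120:320,150:416],None,fx=3,fy=3)[...,::-1]); np.save("b.npy",d)
E
```

```text
g [443, 299.6, 25] [-0.42  0.61 -0.37  1.98  0.37  0.62 -2.72]
t [469.49553118  -7.84178008  46.        ] [ 0.04  0.48 -0.18  2.14  0.16  0.54 -1.69]
p1 [477.90111235 144.89769158  58.        ] [ 0.04  0.56 -0.59  2.03  0.49  0.69 -0.73]
p1b [477.90111235 144.89769158  58.        ] [ 0.34  0.75 -1.07  2.01  0.86  0.92  2.08]
p2 [505.86287961 -50.10779442  58.        ] [ 0.36  0.55 -0.49  2.02  0.4   0.67 -0.25]
p2b [505.86287961 -50.10779442  58.        ] [-0.74  0.8   1.14  2.1  -0.97  0.91 -2.02]
above 4.73 [443.6 298.9 120.1] [ 0.6 -0.7  0.5] 59.9 0.0
down 5.67 [443.5 299.8  25.5] [-0.2  0.2 -0.2] 60.2 0.0
grip 6.32 [443.1 299.7  25.2] [-0.6  1.2  2.3] 25.8 25.0
lift 7.51 [442.6 299.3 149.3] [-0.5  0.  -2. ] 26.2 25.0
```

View pics/b.png

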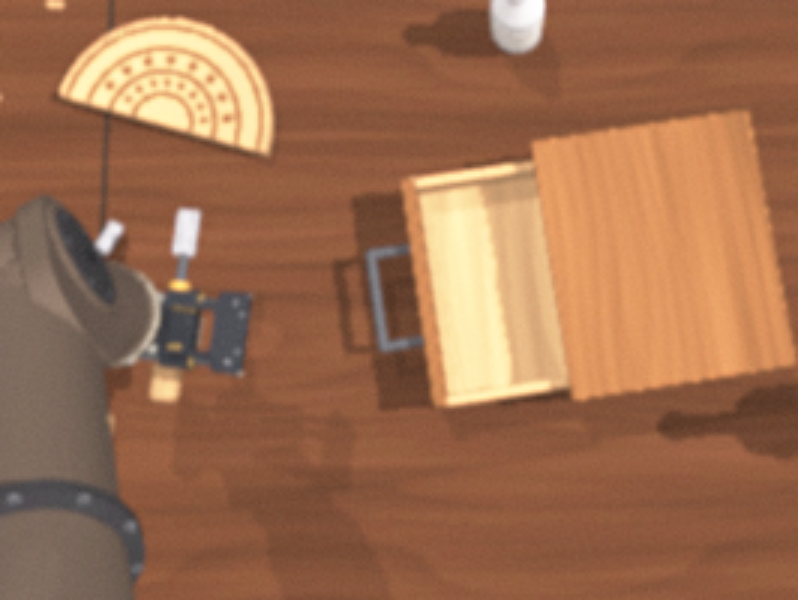

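```bash
python3 - <<'E'
from h import *
P=cloud("top",np.load("b.npy")); s=telemetry.get_obs()
a=np.radians(-6.2); ax=np.array([np.cos(a),np.sin(a)]); r=P[...,:2]-s["tool_pos"][:2]; t=r@ax; n=r@np.array([-ax[1],ax[0]])
m=(P[...,2]>110)&(P[...,2]<165)&(abs(n)<25)&(t>60); print(m.sum(),np.percentile(t[m],[1,50,99,100]).round(1),np.percentile(n[m],[2,50,98]).round(1),np.percentile(P[m][:,2],[5,50,95]).round(1))
arm.move_pose(ch(85,-30,150),down(8.16)); st("above")
arm.move_l(ch(85,-30,60),feed=100,stop_force=8); st("60")
print(arm.move_l(ch(85,-30,45),feed=20,stop_force=5)); st("low")
E
```

```text
127 [ 62.1  97.7 123.7 124.2] [-9.2  0.5 10.7] [134.1 138.2 141.6]
above 8.7 [468.3   3.2 149.9] [-0.3  0.4 -1.2] 25.7 25.0
60 9.75 [468.5   2.1  60.4] [ 0.1  0.1 -0.6] 25.5 25.0
True
low 10.47 [467.9   2.   45.1] [ 0.1 -0.1  6.3] 25.8 25.0
```

Tip offset is 124 mm (125 expected), and the tool has touched the tray floor. Releasing it now.

```bash
python3 - <<'E'
from h import *
arm.gripper_to(36); st("open")
arm.move_l(ch(85,-30,160),feed=90); st("up")
arm.move_pose(ch(240,0,160),down(98.16)); arm.gripper_to(0,grasp_force=20); st("front")
im,d=eyes.grab_frame("top"); cv2.imwrite("pics/c.png",cv2.resize(im[120:320,150:416],None,fx=3,fy=3)[...,::-1])
P=cloud("top",d); r=P[...,:2]-C; o=r@OUT-115; l=r@CY
m=(P[...,2]>30)&(P[...,2]<50)&(o>20)&(o<122)&(abs(l)<108)
if m.sum(): print("gouge in tray",m.sum(),np.percentile(o[m],[2,98]).round(),np.percentile(l[m],[1,99]).round(),np.median(P[m][:,2]).round())
m=(P[...,2]>70)&(P[...,2]<84)&(o>110)&(o<170)&(abs(l)<115); print("front",np.percentile(o[m],[3,97]).round())
E
```

```text
open 10.92 [467.2   2.1  44.6] [ 1.2 -0.7 -0.2] 35.9 0.0
up 12.35 [467.7   2.  159.5] [ 0.3  0.6 -0.4] 36.4 0.0
front 14.1 [475.8 159.7 160. ] [-0.1  1.   0.6] 0.5 0.0
gouge in tray 378 [74. 98.] [-94.  92.] 40.0
front [129. 143.]
```

View pics/c.png

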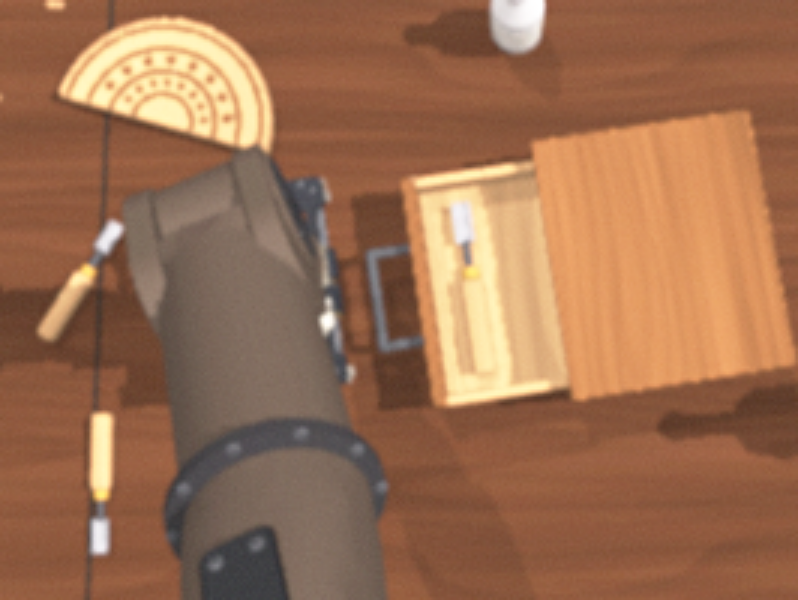

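```bash
python3 - <<'E'
from h import *
def o(): return round((telemetry.get_obs()["tool_pos"][:2]-C)@OUT-115,1)
arm.move_l(ch(240,0,58),feed=120,stop_force=8); st()
print(arm.move_l(ch(197,0,58),feed=20,stop_force=2.5),o()); st("contact")
print(arm.move_l(ch(92,0,58),feed=30,stop_force=12),o()); s=st("slid"); print("F out",s["ft_force"][:2]@OUT)
E
```

```text
15.15 [476.2 159.9  58.5] [0.1 0.6 0.2] 0.6 0.0
False 197.1
contact 17.45 [481.9 117.3  58. ] [0.2 1.7 0.1] 0.5 0.5
False 92.0
slid 21.1 [496.8  13.3  58. ] [ 1.3  2.  -0.4] 0.1 0.5
F out 1.844355298135138
```

```bash
python3 - <<'E'
from h import *
def rd():
    s=telemetry.get_obs(); return (s["tool_pos"][:2]-C)@OUT-115, s["ft_force"][:2]@OUT, s["time_s"]
t=92; pk=0; log=[]
while t>30:
    t-=2 if t>76 else 1
    hit=arm.move_l(ch(t,0,58),feed=9,stop_force=8)
    o,f,T=rd(); log.append((round(o,1),round(f,1))); pk=max(pk,f)
    if hit or f>18 or (pk>8 and f<pk-5) or T>40: break
print(hit,T,log)
E
```

```text
False 31.3333 [(np.float64(89.7), np.float64(-0.3)), (np.float64(87.8), np.float64(0.2)), (np.float64(85.8), np.float64(0.7)), (np.float64(83.8), np.float64(0.7)), (np.float64(81.8), np.float64(0.2)), (np.float64(79.8), np.float64(-0.5)), (np.float64(77.8), np.float64(-0.7)), (np.float64(76.4), np.float64(4.3)), (np.float64(75.1), np.float64(4.2)), (np.float64(73.9), np.float64(4.4)), (np.float64(72.9), np.float64(3.8)), (np.float64(71.9), np.float64(3.7)), (np.float64(70.9), np.float64(3.6)), (np.float64(70.0), np.float64(4.7)), (np.float64(69.0), np.float64(5.0)), (np.float64(68.0), np.float64(4.1)), (np.float64(67.0), np.float64(4.8)), (np.float64(66.0), np.float64(4.8)), (np.float64(65.0), np.float64(5.2)), (np.float64(64.1), np.float64(5.7)), (np.float64(63.1), np.float64(5.4)), (np.float64(62.2), np.float64(5.9)), (np.float64(61.6), np.float64(6.8)), (np.float64(61.2), np.float64(8.7)), (np.float64(60.8), np.float64(11.1)), (np.float64(60.1), np.float64(11.9)), (np.float64(59.5), np.float64(12.5)), (np.float64(58.5), np.float64(13.2)), (np.float64(57.8), np.float64(14.0)), (np.float64(57.0), np.float64(15.0)), (np.float64(56.3), np.float64(14.9)), (np.float64(55.4), np.float64(16.4)), (np.float64(54.6), np.float64(16.6)), (np.float64(53.4), np.float64(15.7)), (np.float64(51.4), np.float64(13.0)), (np.float64(49.7), np.float64(10.1))]
```

```bash
python3 - <<'E'
from h import *
def rd():
    s=telemetry.get_obs(); return (s["tool_pos"][:2]-C)@OUT-115, s["ft_force"][:2]@OUT, s["time_s"]
log=[];o,f,T=rd();print(o,f,T); mn=f; t=o-0.5
t=49.0
for i in range(14):
    t-=0.7
    hit=arm.move_l(ch(t,0,58),feed=9,stop_force=8)
    o,f,T=rd(); mn=min(mn,f); log.append((round(float(o),1),round(float(f),1),round(T,1)))
    if hit or f>mn+5 or f>19: break
print(hit,log)
E
```

```text
49.66473330473815 10.14506377715974 31.3333
False [(49.6, 9.0, 31.6), (49.2, 10.1, 31.8), (48.6, 9.5, 32.1), (48.0, 10.9, 32.3), (47.3, 10.7, 32.6), (46.6, 9.8, 32.8), (45.6, 10.1, 33.1), (44.6, 8.0, 33.3), (43.0, 5.8, 33.6), (42.3, 5.7, 33.8), (41.9, 5.3, 34.1), (41.6, 7.7, 34.3), (41.0, 7.6, 34.6), (40.4, 8.4, 34.8)]
```

```bash
python3 - <<'E'
from h import *
def rd():
    s=telemetry.get_obs(); return (s["tool_pos"][:2]-C)@OUT-115, s["ft_force"][:2]@OUT, s["time_s"]
log=[]; t=39.2
for i in range(16):
    t-=0.7
    hit=arm.move_l(ch(t,0,58),feed=9,stop_force=8)
    o,f,T=rd(); log.append((round(float(o),1),round(float(f),1),round(T,1)))
    if hit or f>19: break
print(hit,log)
E
```

```text
False [(39.7, 9.5, 35.1), (39.1, 8.0, 35.3), (38.7, 9.9, 35.6), (38.6, 12.3, 35.8), (38.6, 13.6, 36.1), (38.5, 16.0, 36.3), (38.4, 18.1, 36.6), (38.4, 21.2, 36.8)]
```

```bash
python3 - <<'E'
from h import *
def rd():
    s=telemetry.get_obs(); return (s["tool_pos"][:2]-C)@OUT-115, s["ft_force"][:2]@OUT, s["time_s"]
for t in [37,39.5,41.5,43.5,45.5]:
    arm.move_l(ch(t,0,58),feed=12); o,f,T=rd(); print(round(o,1),round(f,1),round(T,1))
E
```

```text
38.7 10.5 37.3
40.6 8.4 37.6
42.1 6.2 37.9
42.7 -0.2 38.3
45.4 0.2 38.6
```

```bash
python3 - <<'E'
from h import *
arm.move_l(ch(120,0,58),feed=60); arm.move_l(ch(150,0,200),feed=150); st()
im,d=eyes.grab_frame("top"); cv2.imwrite("pics/d.png",cv2.resize(im[100:320,150:480],None,fx=2.4,fy=2.4)[...,::-1])
P=cloud("top",d); r=P[...,:2]-C; o=r@OUT-115; l=r@CY
m=(P[...,2]>40)&(P[...,2]<62)&(o>4)&(o<80)&(abs(l)<60); print("bar",m.sum(),np.percentile(o[m],[3,97]).round())
E
```

```text
41.08 [488.   70.3 199.2] [-0.3  0.2 -0.2] 0.6 0.0
bar 137 [ 7. 32.]
```

View pics/d.png

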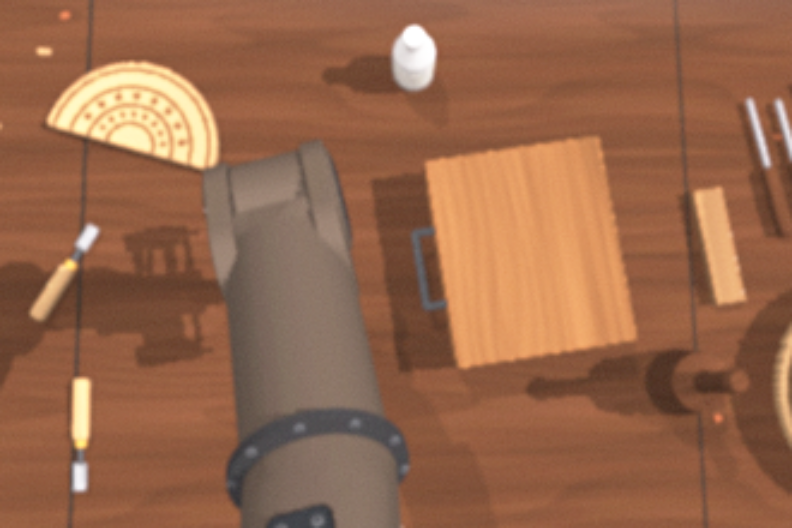

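The picture shows the drawer shut, with its bar at about (425, 270), 32 mm out at its outer edge, so the front is some 18 mm past flush. It is holding with the arm away, and the other things have not moved.

```bash
python3 -c "
from h import *
print(sign_off())"
```

```text
the job is handed in; nothing more can be done
None
```

The gouge lies flat in the drawer, and the drawer is shut and held by its catch (highest push I read was about 21 N); the job was handed in at about 41 s with the other things left where they were.

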